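# Load a humidity standard into the push-push drawer of a water-activity meter

## Robot

A 6-joint arm with a two-finger parallel gripper is mounted at the origin on the work surface. World frame = base frame: x ahead of the robot, y to its left, z up, the work surface at z = 0. Lengths are in m, angles in rad, forces in N, time in s.
With the tool pointing down it reaches from about 0.35 to 0.775 m from the base axis. Payload 7.3 kg.
Tool frame: the origin (TCP) lies at the very end of the fingers, on their centre line; the grasp point (between the pads) lies robot.grip_point_offset behind it (robot.grip_point_offset is the distance from the TCP to the grasp point, in m); z points along the fingers, y is the line along which they close (so a half turn about z gives the same grasp; the last joint's range is limited). The gripper opens to 92 mm and grips with 3 to 60 N. Pads are 19 mm wide; open, the fingers measure 130 mm over their backs; the gripper's body (75 mm by 190 mm) begins 47 mm behind the grasp point.
Start: joints at [-1.287, 0.342, 1.524, -0, 1.275, -0.146], TCP at [0.219, -0.477, 0.227] pointing down, gripper open.
Joint ranges: [-2.53, 2.53], [-0.77, 2.02], [0.04, 2.7], [-1, 4.14], [0.28, 2.66], [-3.11, 3.11]. Speed limits (rad/s): [2.57, 2.57, 3.14, 3.14, 3.14, 3.14].

## Interface

Orientations are given as a rotation vector (axis times angle).
In Python, from workcell import robot gives the robot as it stands.
- The arm moves only by the tool drive_tool, never from a script. Its argument "deltas" is a list of rows, each a list of 7 numbers: the shift along the tool's x, y, z in mm, then the turn, a rotation vector about the tool's x, y, z in rad, then the opening, from 0 (shut) to 1 (fully open). In form: [[tx, ty, tz, ax, ay, az, gripper], ...]. A call has 1 to 5 rows; each row shifts and turns the commanded pose from where the row before left it, along the tool's axes as they then stand; what a row does not reach is not made up. A row lasts 1/10 s, in which the tool goes at most 50 mm and 8.59 degrees, less where a joint would pass 70% of its speed; a pose out of reach is approached as far as the arm can. A call is refused whole if a number of a shift passes 50 or a number of a turn 0.15, either way. A call with a gripper value outside its range is refused whole. The fingers move at their own pace and stop on an object; the grip force is fixed at half the most. Time passes only in rows, so rows that do not move let the fingers close. It gives the time, the measured TCP pose, the force, the opening and the grip force at its end, in the units of the state.
- robot.get_obs(): the state, without advancing time (a new reading comes with each control period).
- robot.get_image(name): name is "scene" or "top"; returns a dict with "pixels" (400x640x3 uint8, blue, green, red), "intrinsics" (3x3 intrinsics, pixels), "eye" and "attitude" of the camera in the world. Camera axes: x right, y down, z forward; pixel columns grow to the right and rows downward; lengths in m; the calibration is good to about 2 mm. A picture is of the moment at which its call begins. There is no depth.
- robot.finish_job(): hands the job in; it is judged then, once.
Trained networks look in the newest picture that a camera, given by its name, has taken for a name from the list of things; names that differ only in an ending like _2 or _b are one class to them, and where a whole thing is asked for, a point or a joint stands for the part that bears it (a point fixed in the world has none). Each returns a list of dicts, best first, with "confidence" (0 to 1); they miss things now and then, are a little off and sometimes report something else, mostly with a low value. They report only what shows in the picture. A call takes as long as a camera call. They do not tell look-alikes from the thing itself.
- robot.boxes_of(target, camera): "rect" ([left, top, right, bottom] as shares, 0 to 1, of the picture: columns of its width, rows of its height, round what is visible of it).
- robot.spot_point(target, camera): "xy" ([column, row] as shares, 0 to 1, of the picture: columns of its width, rows of its height: a listed point, or the origin of a listed thing).
The state is a dict: "t": time; "joint_positions": joint angles; "qvel": joint speeds; "joint_torque": joint torques, N m; "ee_pos": TCP position; "tool_rot": TCP orientation; "wrist_force": force on the tool from outside, world axes, zero at the start; "ft_torque": the same for the moment, N m; "grip_width": finger opening in m; "grasp_force": force on a finger pad.
Only numpy, scipy, OpenCV 4.12 (cv2) and the standard library are available. Lean on these libraries where they do the work, as an engineer would, in place of code of your own. Each camera call takes 0.05 s, during which the arm holds its last target. There are 200 camera calls.

## Task

The water-activity meter is due its check: press in its sample drawer so that the catch lets go and the drawer springs out, and set the green humidity standard from the rack flat in the drawer's recess so that it holds the sample-present pin down. Then push the drawer home until the catch locks, and let go so that it stays shut with the standard inside. Leave the other two standards in their rack and do not disturb the jar or the beaker.

Things in the scene. Friction and masses are not known exactly. Their poses are not given: they have to be found in the camera images.
- meter: Beige bench instrument, fixed, 250 deep, 230 wide, 72 high at its front deck; its rear, from 135 behind the front, is 98 high and carries a dark display with green digits. Origin: middle of the bottom of its front face, at bench height. Own +x runs from the front face into the instrument; the drawer comes out along own -x.
- drawer (a joint): Sample drawer travel, m: 0 shut and locked, 0.085 fully out, stop at -0.008. Push-push catch: pressed in from 0 to -0.007 or the stop and let go, it releases and a damped spring drives it fully out in about 1 s; pushed in from fully out to -0.007 or the stop and let go, it locks at 0. Shorter presses change nothing. Spring 3 N near shut, 1 N out, plus 3 N at 0.1 m/s; 12 N at the stop is ample.
- drawer_face (a point): Centre of the outer surface of the drawer's dark grey front panel (98 wide, 42 high, 10 thick, green dot in the middle), 36 above the bench; moves with the drawer. The panel spans 15 to 57 above the bench. When locked this surface stands 8 in front of the meter's front face; when out, about 93 in front. Axes as the meter's: own +x points into the meter, the press direction.
- well (a point): Centre of the floor of the round recess in the drawer's flat tray, 20 above the bench, 48 behind the panel's outer surface; moves with the drawer. The recess is 45 in diameter and 6 deep with a 2 chamfer; the tray top (92 wide, 80 long, no side walls) is 26 above the bench. With the drawer out the recess centre is 45 in front of the meter's front face. Axes as the meter's.
- present_pin (a joint): Brass sample-present pin, 8 in diameter, in the middle of the recess floor. 0 = up, standing 4 above the recess floor; 0.004 = fully down. Very light spring (0.3 N): the weight of a standard holds it down.
- std_green: Humidity standard to be loaded: closed round capsule 40 in diameter, 20 high, about 70 g, light grey with a green band and green top. Origin: centre of its underside, own +z up. It stands in one of the three recesses of the rack.
- std_blue: Same capsule with blue band and top; stays in the rack.
- std_orange: Same capsule with orange band and top; stays in the rack.
- rack: White plastic rack fixed to the bench, 200 (own x) x 76 (own y) x 18 high, with three recesses 44 in diameter and 6 deep in a row along its own x at -62, 0 and +62, so that a standard's underside is 12 and its top 32 above the bench. Origin: centre of its underside. Grip a standard across the rack's own y, where there is room for the fingers.
- jar: Small closed amber jar, 44 in diameter, 62 high, standing between rack and meter. Origin: centre of its underside. Bystander.
- beaker: Empty glass beaker, 72 in diameter, 95 high, at the far left. Origin: centre of its underside. Bystander.
Mind the look-alikes: they are no part of the job. There is more than one size of the std_blue; the job needs the middle-sized. There is more than one size of the std_green; the one meant has the size given above.

How it is judged:
By the outcome, as a careful person would: the job done as asked, in the order asked, and still so for the second after the job is handed in, with the robot touching nothing.
It also fails if it takes over 72 s, if anything falls off the work surface, if the arm or the gripper's body presses on something with over 40 N, if the wrist force passes 120 N, or if a joint passes its speed limit or range.

## Working session

There is one attempt and no reset: what is moved stays moved. The work goes in short steps, Python scripts to look and compute and a tool call to move; the robot and the scene stay as the last step left them, time stands still between calls to the robot, and variables do not carry over. Pictures are saved under pics/ and viewed, at most 10 in all, crops included, and the job is handed in when it is done.

Besides the shell and the picture viewer there is one more tool, called after ">>>" by a JSON object that holds its "api" and its "payload". drive_tool: Moves the arm, as the interface text tells. Its arguments: {"type":"object","properties":{"deltas":{"type":"array"}},"required":["deltas"]}

```bash
mkdir -p pics; ls
cat > h.py <<'E'
import numpy as np, cv2
from workcell import robot
from scipy.spatial.transform import Rotation as R
def ray(im,px):
    K=np.array(im["intrinsics"]);A=np.array(im["attitude"])
    A=A if A.shape==(3,3) else (R.from_rotvec(A) if A.size==3 else R.from_quat(A)).as_matrix()
    return np.array(im["eye"]),A@np.linalg.solve(K,[px[0],px[1],1])
def atz(im,px,z):
    e,d=ray(im,px); return e+d*(z-e[2])/d[2]
E
python3 - <<'E'
from h import *
print(robot.grip_point_offset, robot.get_obs())
for c in ("scene","top"):
    im=robot.get_image(c); cv2.imwrite(f"pics/{c}0.png",im["pixels"]); print(c,im["eye"],im["attitude"],im["intrinsics"])
    for n,z in (("std_green",.012),("std_blue",.012),("std_orange",.012),("rack",0),("meter",0),("drawer_face",.036),("jar",0),("beaker",0)):
        for r in robot.spot_point(n,c)[:4]:
            p=np.array(r["xy"])*[640,400]; print(n,round(r["confidence"],2),p.round(1),atz(im,p,z).round(4))
E
```

```text
pics
0.0188 {'t': 0.0, 'joint_positions': array([-1.28700626e+00,  3.42706263e-01,  1.52501701e+00, -3.92633351e-05,
        1.27537566e+00, -1.45992792e-01]), 'qvel': array([-0.00095603,  0.00105201, -0.00064061,  0.00011119,  0.00257465,
       -0.00146872]), 'joint_torque': array([-1.36007937e-03, -4.31237805e+01, -2.44222873e+01,  7.17601064e-02,
        5.56907896e-02, -1.27827093e-04]), 'ee_pos': array([ 0.21865244, -0.47685852,  0.2260535 ]), 'tool_rot': array([-3.06786515e+00, -6.69615171e-01,  2.21633525e-04]), 'wrist_force': array([ 0.62439759,  0.19204735, -0.16525045]), 'ft_torque': array([ 0.03957555, -0.04237108, -0.01646011]), 'grasp_force': 0.0, 'grip_width': 0.09167857128742277}
scene [ 0.9312335  -0.41085295  0.96542438] [-2.40876182 -1.00822754  0.26632911] [[426.25298737   0.         319.43940111]
 [  0.         426.25298737 203.418001  ]
 [  0.           0.           1.        ]]
std_green 0.66 [241.7 294.1] [ 0.5728 -0.2874  0.012 ]
std_green 0.52 [261.2 335. ] [ 0.6754 -0.3165  0.012 ]
std_blue 0.62 [270.6 253.9] [ 0.5428 -0.1721  0.012 ]
std_blue 0.52 [222.9 2
[... 684 characters left out ...]
.85260739 201.46263935]
 [  0.           0.           1.        ]]
std_green 0.67 [409.6 191. ] [ 0.5816 -0.2837  0.012 ]
std_green 0.46 [419.  154.6] [ 0.6846 -0.3153  0.012 ]
std_blue 0.59 [452.2 235.2] [ 0.4553 -0.3953  0.012 ]
std_blue 0.59 [368.1 205.4] [ 0.5441 -0.1662  0.012 ]
std_blue 0.46 [415.8 215.3] [ 0.5129 -0.2976  0.012 ]
std_blue 0.45 [415.4 213.4] [ 0.5183 -0.2968  0.012 ]
std_orange 0.68 [419.8 235.7] [ 0.4562 -0.3057  0.012 ]
meter 0.87 [275.6 200.8] [0.5651 0.0935 0.    ]
drawer_face 0.49 [279.4 199.9] [0.5632 0.0797 0.036 ]
jar 0.78 [349.2 233.2] [ 0.4683 -0.1116  0.    ]
beaker 0.71 [178.4 216.6] [0.5273 0.3698 0.    ]
beaker 0.26 [351.3 237.5] [ 0.4561 -0.1171  0.    ]
```

View pics/scene0.png

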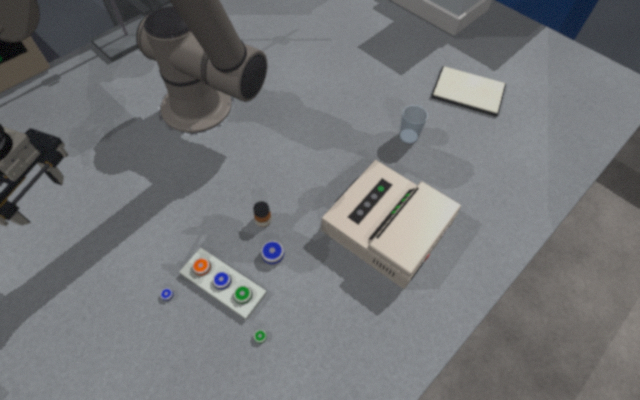

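View pics/top0.png

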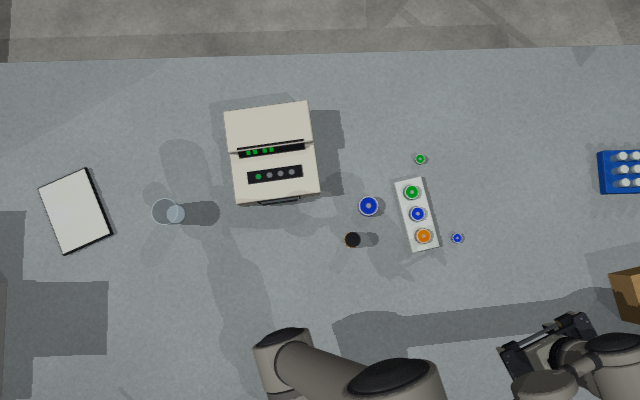

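The two views agree. In top, the rack holds green (412,192), blue (418,214) and orange (424,236); the loose blue (368,206), blue (457,238) and green (420,159) are decoys. The jar is at (353,240). The meter faces the robot, with its front edge running from (236,204) to (320,193) and its drawer panel near (279,202).

Run:
```python
from h import *
im=robot.get_image("top"); px=im["pixels"]; hsv=cv2.cvtColor(px,cv2.COLOR_BGR2HSV)
for n,lo,hi in (("green",(45,90,50),(80,255,255)),("blue",(105,120,60),(130,255,255)),("orange",(5,150,120),(20,255,255))):
    m=cv2.inRange(hsv,lo,hi); m=cv2.morphologyEx(m,cv2.MORPH_CLOSE,np.ones((5,5)))
    k,l,s,c=cv2.connectedComponentsWithStats(m)
    for i in range(1,k):
        if s[i,4]>25 and 330<c[i][0]<470 : print(n,s[i],c[i].round(1),atz(im,c[i],.032).round(4))
cv2.imwrite("pics/crop.png",cv2.resize(px[90:260,210:410],None,fx=4,fy=3.5,interpolation=cv2.INTER_CUBIC)[:600])
sc=robot.get_image("scene"); p2=sc["pixels"]
cv2.imwrite("pics/crop2.png",cv2.resize(p2[140:300,170:370],None,fx=4,fy=3.7,interpolation=cv2.INTER_CUBIC))
```

```text
green [415 155  10   9  58] [419.5 158.6] [ 0.6691 -0.3112  0.032 ]
green [404 186  14  14 132] [411.  192.2] [ 0.5758 -0.2829  0.032 ]
blue [360 197  17  20 230] [367.8 205.8] [ 0.5411 -0.1627  0.032 ]
blue [412 208  12  12 114] [417.4 213.4] [ 0.5167 -0.2976  0.032 ]
blue [453 234   9   8  54] [457.1 237.6] [ 0.4479 -0.4019  0.032 ]
orange [418 230  12  12 112] [423.3 235.5] [ 0.4559 -0.3106  0.032 ]
```

View pics/crop.png

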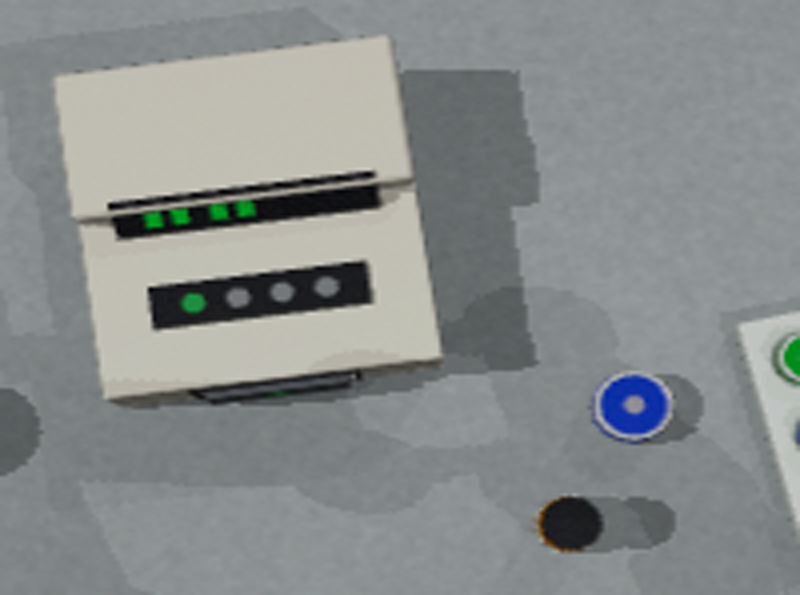

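```bash
cat >> h.py <<'E'
def state():
    o=robot.get_obs(); M=R.from_rotvec(o["tool_rot"]).as_matrix()
    print("t",round(o["t"],2),"tcp",(o["ee_pos"]*1e3).round(1),"F",o["wrist_force"].round(1),"w",round(o["grip_width"]*1e3,1),"gf",round(o["grasp_force"],1))
    print("q",o["joint_positions"].round(3)); return o["ee_pos"],M
def plan(p,x,z=(0,0,-1)):
    """shift (mm, in tool axes) and turn to reach point p (m) with tool x axis along x, z along z"""
    o,M=state(); x=np.array(x,float);z=np.array(z,float); z/=np.linalg.norm(z); x-=z*(x@z); x/=np.linalg.norm(x)
    N=np.c_[x,np.cross(z,x),z]
    print("shift tool mm",(M.T@(np.array(p)-o)*1e3).round(1),"turn",R.from_matrix(M.T@N).as_rotvec().round(3)); print("M\n",M.round(3))
E
python3 - <<'E'
from h import *
im=robot.get_image("top")
a=atz(im,(236,203.7),.072);b=atz(im,(320.25,192.3),.072);print(a,b,np.linalg.norm(a-b))
y=(a-b)/np.linalg.norm(a-b); x=np.array([y[1],-y[0],0]);print("mx",x,"front mid",(a+b)/2)
# side edges
c=atz(im,(210+389/4,90+36/3.5),.098);d=atz(im,(210+55/4,90+77/3.5),.098)
print("rear",d,c,np.linalg.norm(c-d),((c+d)/2-(a+b)/2), np.linalg.norm((c+d)/2-(a+b)/2))
pf=(a+b)/2-.008*x
plan([.5758,-.2829,.15],[.974,.225,0])
E
```

```text
[0.55205053 0.19299239 0.072     ] [ 0.57680291 -0.03252843  0.072     ] 0.22687512712117658
mx [0.99403063 0.10910133 0.        ] front mid [0.56442672 0.08023198 0.072     ]
rear [0.79625017 0.21946314 0.098     ] [ 0.82200207 -0.00417926  0.098     ] 0.22512015125830773 [0.2446994  0.02740996 0.026     ] 0.2475986755987674
t 1.05 tcp [ 218.8 -477.3  226.7] F [0.3 1.  0.5] w 91.5 gf 0.0
q [-1.287  0.342  1.524  0.     1.275 -0.146]
shift tool mm [405.5 -28.   76.7] turn [ 0.    -0.     0.203]
M
 [[ 0.909  0.417  0.   ]
 [ 0.417 -0.909 -0.   ]
 [-0.     0.    -1.   ]]
```

View pics/crop2.png

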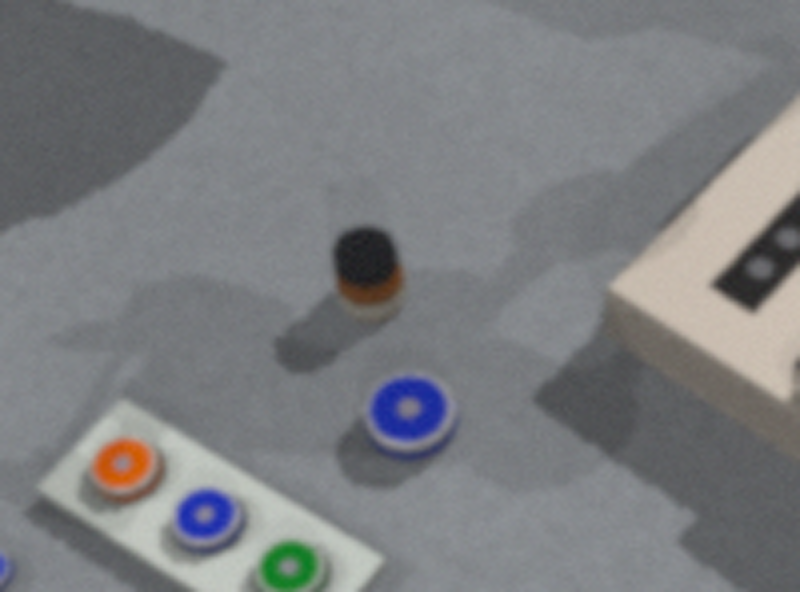

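>>> {"api": "drive_tool", "payload": {"deltas": [[33,-25.3,0,0,0,0,0],[33,-25.3,0,0,0,0,0],[33,-25.3,0,0,0,0,0],[33,-25.3,0,0,0,0,0],[33,-25.3,0,0,0,0,0]]}}

```text
t: 1.55
ee_pos: [0.3166, -0.2921, 0.2269]
tool_rot: [3.069, 0.669, 0.0]
wrist_force: [0.5, -0.6, 0.6]
grip_width: 0.0566
grasp_force: 0.0
```

>>> {"api": "drive_tool", "payload": {"deltas": [[33,-25.3,0,0,0,0,0],[33,-25.3,0,0,0,0,0],[33,-25.3,0,0,0,0,0],[33,-25.3,0,0,0,0,0],[33,-25.3,0,0,0,0,0]]}}

```text
t: 2.05
ee_pos: [0.4139, -0.1082, 0.227]
tool_rot: [3.069, 0.67, 0.001]
wrist_force: [0.8, -0.1, 0.9]
grip_width: 0.0162
grasp_force: 0.0
```

>>> {"api": "drive_tool", "payload": {"deltas": [[33,-25.3,10,0,0,0,0],[33,-25.3,15,0,0,0,0],[33,-25.3,15,0,0,0.11,0],[33,-25.3,15,0,0,0.11,0],[33,-25.3,15,0,0,0.1,0]]}}

```text
t: 2.55
ee_pos: [0.5226, 0.0684, 0.1563]
tool_rot: [3.137, 0.167, 0.0]
wrist_force: [0.4, -1.1, 0.7]
grip_width: 0.0006
grasp_force: 0.0
```

Run:
```python
from h import *
plan([.511,.074,.035],[.994,.11,0])
```

```text
t 2.55 tcp [522.6  68.4 156.3] F [ 0.4 -1.1  0.7] w 0.6 gf 0.0
q [-0.015  0.413  1.624 -0.     1.104  1.45 ]
shift tool mm [-11.   -6.8 121.3] turn [ 0.    -0.    -0.004]
M
 [[ 0.994  0.106  0.   ]
 [ 0.106 -0.994 -0.   ]
 [ 0.     0.    -1.   ]]
```

>>> {"api": "drive_tool", "payload": {"deltas": [[-11,-6.8,40,0,0,0,0],[0,0,40,0,0,0,0],[0,0,30,0,0,0,0],[10,0,11,0,0,0,0],[14,0,0,0,0,0,0]]}}

```text
t: 3.05
ee_pos: [0.5326, 0.0748, 0.0334]
tool_rot: [-3.137, -0.172, 0.008]
wrist_force: [0.4, -0.2, 0.3]
grip_width: 0.0004
grasp_force: 0.0
```

>>> {"api": "drive_tool", "payload": {"deltas": [[4,0,0,0,0,0,0],[4,0,0,0,0,0,0],[0,0,0,0,0,0,0]]}}

```text
t: 3.35
ee_pos: [0.5426, 0.0755, 0.0361]
tool_rot: [3.137, 0.172, 0.001]
wrist_force: [0.3, -0.7, 0.8]
grip_width: 0.0005
grasp_force: 0.0
```

>>> {"api": "drive_tool", "payload": {"deltas": [[2.5,0,0,0,0,0,0],[2.5,0,0,0,0,0,0]]}}

```text
t: 3.55
ee_pos: [0.5465, 0.076, 0.0359]
tool_rot: [3.137, 0.172, -0.002]
wrist_force: [-3.9, -0.3, 2.6]
grip_width: 0.0003
grasp_force: 1.9
```

>>> {"api": "drive_tool", "payload": {"deltas": [[2,0,0,0,0,0,0],[2,0,0,0,0,0,0]]}}

```text
t: 3.75
ee_pos: [0.5504, 0.0765, 0.0357]
tool_rot: [3.137, 0.173, -0.003]
wrist_force: [-4.8, -0.7, 2.6]
grip_width: 0.0003
grasp_force: 2.3
```

>>> {"api": "drive_tool", "payload": {"deltas": [[2,0,0,0,0,0,0],[2,0,0,0,0,0,0],[0,0,0,0,0,0,0]]}}

```text
t: 4.05
ee_pos: [0.5537, 0.0769, 0.0355]
tool_rot: [3.137, 0.173, -0.006]
wrist_force: [-8.5, -2.5, 6.3]
grip_width: 0.0007
grasp_force: 4.2
```

>>> {"api": "drive_tool", "payload": {"deltas": [[2,0,0,0,0,0,0],[0,0,0,0,0,0,0]]}}

```text
t: 4.25
ee_pos: [0.5537, 0.077, 0.0353]
tool_rot: [3.136, 0.173, -0.013]
wrist_force: [-16.1, -1.7, 10.2]
grip_width: 0.0004
grasp_force: 7.7
```

>>> {"api": "drive_tool", "payload": {"deltas": [[-40,0,0,0,0,0,0.5],[-40,0,-20,0,0,0,0.5],[-30,0,-40,0,0,0,1],[0,0,-45,0,0,0,1],[0,30,-30,0,0,0,1]]}}

```text
t: 4.75
ee_pos: [0.452, 0.0368, 0.1739]
tool_rot: [-3.136, -0.177, -0.009]
wrist_force: [1.0, 0.3, -0.3]
grip_width: 0.0359
grasp_force: 0.0
```

Run:
```python
from h import *
im=robot.get_image("top"); px=im["pixels"]
cv2.imwrite("pics/crop3.png",cv2.resize(px[140:270,210:370],None,fx=5,fy=4.5,interpolation=cv2.INTER_CUBIC))
for r in robot.spot_point("well","top")[:2]:
    p=np.array(r["xy"])*[640,400]; print(r["confidence"],p,atz(im,p,.02))
plan([.5758,-.2829,.12],[.974,.225,0])
```

```text
0.94 [277.312 198.   ] [0.57060044 0.08681683 0.02      ]
t 4.85 tcp [455.2  33.2 175.3] F [ 0.8 -0.4 -0.9] w 43.6 gf 0.0
q [-9.500e-02  2.640e-01  1.792e+00 -1.000e-03  1.073e+00  1.368e+00]
shift tool mm [ 85.  327.1  57.5] turn [ 0.004 -0.012 -0.119]
M
 [[ 0.994  0.108  0.012]
 [ 0.108 -0.994 -0.002]
 [ 0.012  0.003 -1.   ]]
```

View pics/crop3.png

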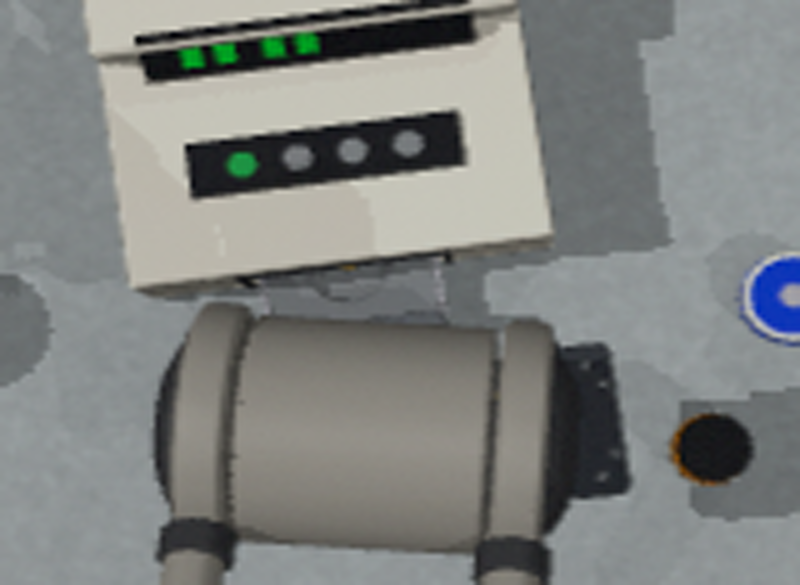

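The drawer is springing out: its tray shows below the meter's front edge at crop (350,285), with the arm covering the rest. Next is the rack.

>>> {"api": "drive_tool", "payload": {"deltas": [[12,41,0,0,0,0,1],[12,41,0,0,0,0,1],[12,41,0,0,0,0,1],[11,41,0,0,0,0,1],[11,41,0,0,0,0,1]]}}

```text
t: 5.35
ee_pos: [0.5323, -0.1637, 0.1698]
tool_rot: [3.137, 0.172, 0.001]
wrist_force: [0.8, 0.2, -0.0]
grip_width: 0.0839
grasp_force: 0.0
```

>>> {"api": "drive_tool", "payload": {"deltas": [[10,41,15,0,0,0,1],[10,41,20,0,0,0,1],[7,40,20,0,0,-0.12,1],[0,0,0,0,0,0,1]]}}

```text
t: 5.75
ee_pos: [0.5709, -0.2843, 0.1105]
tool_rot: [-3.119, -0.358, 0.005]
wrist_force: [0.0, -0.0, -0.4]
grip_width: 0.0917
grasp_force: 0.0
```

Run:
```python
from h import *
im=robot.get_image("top"); px=im["pixels"]
v=np.vstack([cv2.resize(px[150:240,230:330],None,fx=5,fy=3.3),cv2.resize(px[150:240,370:470],None,fx=5,fy=3.3)])
cv2.imwrite("pics/c4.png",v[:600])
for r in robot.spot_point("well","top")[:2]+robot.spot_point("drawer_face","top")[:2]:
    p=np.array(r["xy"])*[640,400]; print(r["confidence"],p,atz(im,p,.02))
sc=robot.get_image("scene"); h=cv2.cvtColor(sc["pixels"],cv2.COLOR_BGR2HSV); m=cv2.inRange(h,(45,90,50),(80,255,255)); m=cv2.morphologyEx(m,cv2.MORPH_CLOSE,np.ones((5,5)))
k,l,s,c=cv2.connectedComponentsWithStats(m)
for i in range(1,k):
    if s[i,4]>25: print(s[i],atz(sc,c[i],.032).round(4))
plan([.5758,-.2829,.022],[.974,.225,0])
```

```text
0.61 [280.832 216.68 ] [0.51814284 0.07790756 0.02      ]
0.85 [282.496 234.68 ] [0.4681801  0.07418025 0.02      ]
[377 186   7   6  33] [0.6107 0.155  0.032 ]
[235 287  14  13 145] [ 0.578  -0.2882  0.032 ]
[255 331  10  10  78] [ 0.679  -0.3213  0.032 ]
t 5.95 tcp [ 571.7 -279.5  115.7] F [-0.8 -0.1 -0.3] w 91.9 gf 0.0
q [-0.575  0.641  1.343  0.     1.158  0.766]
shift tool mm [ 3.2  4.3 93.7] turn [-0.    -0.     0.002]
M
 [[ 0.974  0.227  0.   ]
 [ 0.227 -0.974  0.   ]
 [ 0.    -0.    -1.   ]]
```

View pics/c4.png

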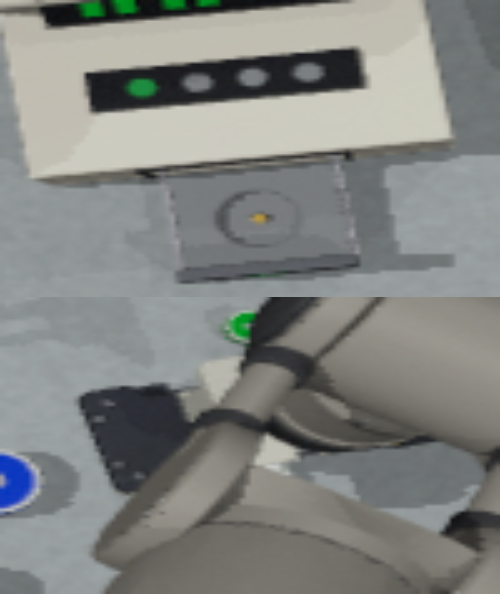

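The drawer is fully out: the recess with its brass pin shows at crop (260,217), top px (282,215.8). The arm covers the rack, so I descend on green.

>>> {"api": "drive_tool", "payload": {"deltas": [[3.5,5.5,25,0,0,0,1],[0,0,30,0,0,0,1],[0,0,25,0,0,0,1],[0,0,13,0,0,0,1],[0,0,0,0,0,0,1]]}}

```text
t: 6.45
ee_pos: [0.5756, -0.2835, 0.0218]
tool_rot: [-3.119, -0.361, 0.003]
wrist_force: [0.3, 0.0, -0.2]
grip_width: 0.0918
grasp_force: 0.0
```

Run:
```python
from h import *
im=robot.get_image("top");print("pin",atz(im,(282,215.8),.024))
sc=robot.get_image("scene")["pixels"]
cv2.imwrite("pics/c5.png",cv2.resize(sc[220:350,160:310],None,fx=4,fy=4))
plan([.5765,-.285,.022],[.974,.225,0])
```

```text
pin [0.52020446 0.07432124 0.024     ]
t 6.55 tcp [ 577.  -284.8   24.2] F [ 0.  -0.1  0. ] w 91.9 gf 0.0
q [-0.578  0.757  1.4   -0.     0.983  0.763]
shift tool mm [-0.5  0.1  2.2] turn [ 0.002 -0.002  0.003]
M
 [[ 0.974  0.228  0.002]
 [ 0.228 -0.974 -0.001]
 [ 0.002  0.002 -1.   ]]
```

View pics/c5.png

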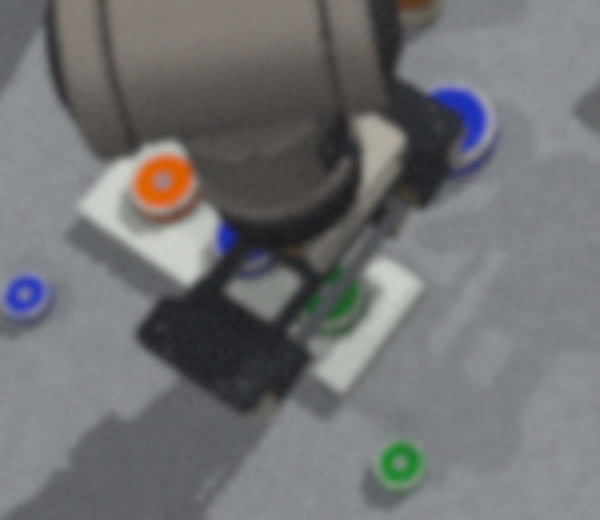

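The open fingers straddle the rack's green capsule (crop 335,300), and the loose green lies apart at (400,465). I lower 2 mm and grip.

>>> {"api": "drive_tool", "payload": {"deltas": [[0,0,2,0,0,0,1],[0,0,0,0,0,0,0],[0,0,0,0,0,0,0],[0,0,0,0,0,0,0],[0,0,0,0,0,0,0]]}}

```text
t: 7.05
ee_pos: [0.5761, -0.2851, 0.0209]
tool_rot: [3.121, 0.36, 0.0]
wrist_force: [1.3, -0.3, -0.7]
grip_width: 0.0646
grasp_force: 0.0
```

>>> {"api": "drive_tool", "payload": {"deltas": [[0,0,0,0,0,0,0],[0,0,0,0,0,0,0],[0,0,0,0,0,0,0]]}}

```text
t: 7.35
ee_pos: [0.5761, -0.285, 0.0207]
tool_rot: [3.121, 0.36, -0.0]
wrist_force: [0.2, 0.2, 0.8]
grip_width: 0.0405
grasp_force: 0.1
```

>>> {"api": "drive_tool", "payload": {"deltas": [[0,0,0,0,0,0,0],[0,0,0,0,0,0,0],[0,0,-10,0,0,0,0],[0,0,-30,0,0,0,0],[0,0,-40,0,0,0,0]]}}

```text
t: 7.85
ee_pos: [0.5748, -0.284, 0.1001]
tool_rot: [-3.118, -0.36, 0.006]
wrist_force: [1.5, -0.8, -0.0]
grip_width: 0.0388
grasp_force: 30.0
```

Run:
```python
from h import *
plan([.520,.0748,.13],[.994,.11,0])
```

```text
t 7.85 tcp [ 574.8 -284.   100.1] F [ 1.5 -0.8 -0. ] w 38.8 gf 30.0
q [-0.578  0.668  1.338  0.     1.141  0.763]
shift tool mm [  28.3 -362.   -28.6] turn [-0.003  0.004  0.119]
M
 [[ 0.974  0.228 -0.004]
 [ 0.228 -0.974  0.003]
 [-0.003 -0.004 -1.   ]]
```

>>> {"api": "drive_tool", "payload": {"deltas": [[0,-36,-30,0,0,0,0],[4,-40,0,0,0,0,0],[4,-40,0,0,0,0,0],[4,-40,0,0,0,0,0],[4,-40,0,0,0,0,0]]}}

```text
t: 8.35
ee_pos: [0.5465, -0.0889, 0.1316]
tool_rot: [3.121, 0.36, 0.001]
wrist_force: [-0.6, 1.2, -1.4]
grip_width: 0.0391
grasp_force: 30.0
```

>>> {"api": "drive_tool", "payload": {"deltas": [[4,-40,0,0,0,0,0],[3,-40,0,0,0,0,0],[3,-40,0,0,0,0,0],[2,-40,0,0,0,0.12,0],[0,0,0,0,0,0,0]]}}

```text
t: 8.85
ee_pos: [0.5208, 0.0723, 0.1314]
tool_rot: [-3.135, -0.174, 0.001]
wrist_force: [-0.7, -0.2, -0.4]
grip_width: 0.039
grasp_force: 30.0
```

Run:
```python
from h import *
im=robot.get_image("scene"); px=im["pixels"]
h=cv2.cvtColor(px,cv2.COLOR_BGR2HSV); m=cv2.inRange(h,(45,90,50),(80,255,255)); m=cv2.morphologyEx(m,cv2.MORPH_CLOSE,np.ones((5,5)))
k,l,s,c=cv2.connectedComponentsWithStats(m)
for i in range(1,k):
    if s[i,4]>25: print(s[i],c[i])
cv2.imwrite("pics/c6.png",cv2.resize(px[130:280,240:420],None,fx=4,fy=4))
plan([.520,.0748,.0365],[.994,.11,0])
```

```text
[378 185   6   7  33] [380.42424242 188.24242424]
[391 205   9   9  26] [395.23076923 208.80769231]
[255 331  11  10  79] [259.69620253 335.32911392]
t 8.9 tcp [521.6  70.2 131.4] F [-0.  -0.4 -0.5] w 39.0 gf 30.0
q [-0.012  0.441  1.657  0.     1.043  1.445]
shift tool mm [-1.1 -4.7 94.9] turn [-0.    -0.     0.004]
M
 [[ 0.994  0.114  0.   ]
 [ 0.114 -0.994  0.   ]
 [ 0.    -0.    -1.   ]]
```

View pics/c6.png

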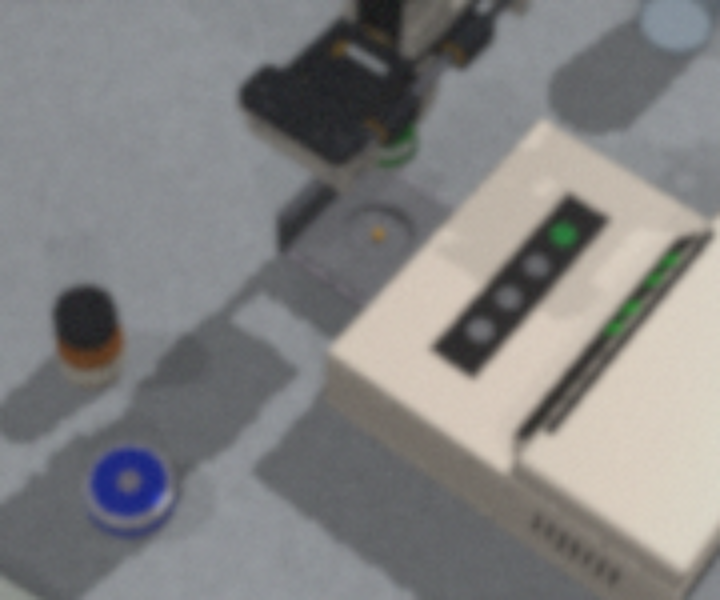

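The green capsule hangs level in the gripper (crop 395,145) above the recess, whose pin is at (378,234), scene px (334.5,188.5). I lower it to just above the tray.

>>> {"api": "drive_tool", "payload": {"deltas": [[-1,-4.5,25,0,0,0,0],[0,0,30,0,0,0,0],[0,0,25,0,0,0,0],[0,0,12,0,0,0,0],[0,0,0,0,0,0,0]]}}

```text
t: 9.4
ee_pos: [0.52, 0.0716, 0.0376]
tool_rot: [3.137, 0.172, -0.005]
wrist_force: [-0.7, -0.1, -0.3]
grip_width: 0.0389
grasp_force: 30.0
```

Run:
```python
from h import *
im=robot.get_image("scene"); px=im["pixels"]; print("pin scene",atz(im,(334.5,188.5),.024))
cv2.imwrite("pics/c7.png",cv2.resize(px[160:220,290:370],None,fx=9,fy=9))
plan([.520,.0748,.0287],[.994,.11,0])
```

```text
pin scene [0.52319519 0.07209055 0.024     ]
t 9.45 tcp [520.9  71.7  38.8] F [-0.1  0.1 -0.2] w 39.0 gf 30.0
q [-0.009  0.571  1.747 -0.     0.825  1.453]
shift tool mm [-0.6 -3.1 10.1] turn [ 0.     0.001 -0.001]
M
 [[ 0.994  0.109 -0.001]
 [ 0.109 -0.994 -0.   ]
 [-0.001  0.    -1.   ]]
```

View pics/c7.png

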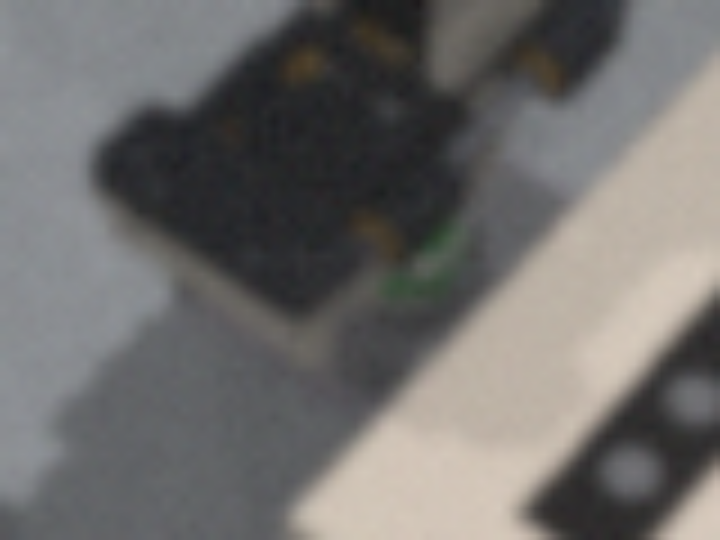

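The green capsule is just above the tray, and the gripper hides the recess. Averaging both cameras puts the pin at (0.5205, 0.0738), so I make a small correction and lower gently.

>>> {"api": "drive_tool", "payload": {"deltas": [[-0.3,-2.1,2,0,0,0,0],[0,0,2,0,0,0,0],[0,0,2,0,0,0,0],[0,0,0,0,0,0,0]]}}

```text
t: 9.85
ee_pos: [0.5203, 0.0745, 0.0329]
tool_rot: [3.137, 0.173, 0.001]
wrist_force: [0.9, 0.9, -1.2]
grip_width: 0.0387
grasp_force: 30.0
```

>>> {"api": "drive_tool", "payload": {"deltas": [[0,0,1.5,0,0,0,0],[0,0,1.5,0,0,0,0],[0,0,0,0,0,0,0]]}}

```text
t: 10.15
ee_pos: [0.5202, 0.0745, 0.0295]
tool_rot: [3.137, 0.172, -0.0]
wrist_force: [0.6, 0.8, 0.0]
grip_width: 0.0393
grasp_force: 30.0
```

>>> {"api": "drive_tool", "payload": {"deltas": [[0,0,0.8,0,0,0,0],[0,0,0,0,0,0,0.8],[0,0,0,0,0,0,0.8],[0,0,0,0,0,0,0.8],[0,0,0,0,0,0,0.8]]}}

```text
t: 10.65
ee_pos: [0.5203, 0.0745, 0.029]
tool_rot: [3.137, 0.172, 0.0]
wrist_force: [-0.3, 0.3, 0.5]
grip_width: 0.0661
grasp_force: 0.0
```

>>> {"api": "drive_tool", "payload": {"deltas": [[0,0,0,0,0,0,0.8],[0,0,-30,0,0,0,0.8],[0,0,-45,0,0,0,0.8],[-45,0,-10,0,0,0,0.5],[-45,0,0,0,0,0,0]]}}

```text
t: 11.15
ee_pos: [0.4317, 0.0645, 0.1158]
tool_rot: [3.136, 0.173, 0.009]
wrist_force: [0.7, -1.0, -0.5]
grip_width: 0.0615
grasp_force: 0.0
```

>>> {"api": "drive_tool", "payload": {"deltas": [[-15,0,0,0,0,0,0],[0,0,0,0,0,0,0]]}}

```text
t: 11.35
ee_pos: [0.4138, 0.063, 0.1142]
tool_rot: [3.137, 0.172, -0.001]
wrist_force: [0.3, 0.4, 0.5]
grip_width: 0.0457
grasp_force: 0.0
```

Run:
```python
from h import *
a=robot.get_image("scene")["pixels"]; im=robot.get_image("top"); b=im["pixels"]
v=np.hstack([cv2.resize(a[150:230,290:370],(400,400)),cv2.resize(b[180:260,240:320],(400,400))])
cv2.imwrite("pics/c8.png",v)
for n,z in (("std_green",.02),("drawer_face",.036)):
  for r in robot.spot_point(n,"top")[:3]:
    p=np.array(r["xy"])*[640,400]; print(n,r["confidence"],p,atz(im,p,z))
plan([.435,.0655,.035],[.994,.11,0])
```

```text
std_green 0.66 [281.472 212.68 ] [0.52923468 0.07593227 0.02      ]
std_green 0.56 [419.328 156.88 ] [ 0.67633335 -0.31391591  0.02      ]
drawer_face 0.83 [284.928 235.   ] [0.46662582 0.066375   0.036     ]
drawer_face 0.62 [176.768 211.68 ] [0.53805336 0.36295332 0.036     ]
t 11.55 tcp [417.3  62.9 114. ] F [-0.6 -0.3  0.5] w 30.1 gf 0.0
q [-0.032  0.298  1.952 -0.     0.89   1.429]
shift tool mm [17.7 -0.6 79.1] turn [ 0.    -0.001 -0.   ]
M
 [[ 0.994  0.11   0.001]
 [ 0.11  -0.994 -0.   ]
 [ 0.001  0.    -1.   ]]
```

View pics/c8.png

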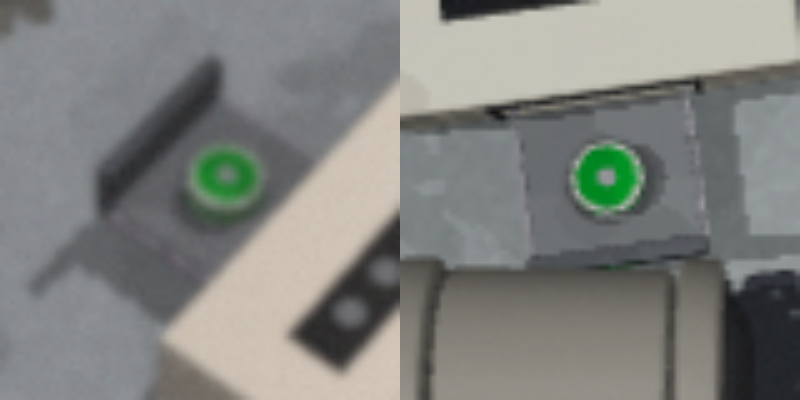

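The green standard sits level in the recess: scene half (225,178), top half (607,177). I close the fingers, drop in front of the panel and push.

>>> {"api": "drive_tool", "payload": {"deltas": [[0,0,0,0,0,0,0],[0,0,30,0,0,0,0],[0,0,30,0,0,0,0],[8,0,19,0,0,0,0],[0,0,0,0,0,0,0]]}}

```text
t: 12.05
ee_pos: [0.4235, 0.0639, 0.0328]
tool_rot: [-3.137, -0.172, 0.006]
wrist_force: [-0.5, 0.8, 0.5]
grip_width: 0.0007
grasp_force: 0.0
```

>>> {"api": "drive_tool", "payload": {"deltas": [[10,0,0,0,0,0,0],[10,0,0,0,0,0,0],[10,0,0,0,0,0,0],[8,0,0,0,0,0,0],[8,0,0,0,0,0,0]]}}

```text
t: 12.55
ee_pos: [0.4697, 0.0689, 0.0352]
tool_rot: [3.137, 0.173, -0.002]
wrist_force: [-4.2, -0.1, 2.4]
grip_width: 0.0002
grasp_force: 1.7
```

>>> {"api": "drive_tool", "payload": {"deltas": [[8,0,0,0,0,0,0],[8,0,0,0,0,0,0],[8,0,0,0,0,0,0],[8,0,0,0,0,0,0],[8,0,0,0,0,0,0]]}}

```text
t: 13.05
ee_pos: [0.5096, 0.0735, 0.0348]
tool_rot: [-3.137, -0.172, 0.001]
wrist_force: [-4.3, 1.6, 2.9]
grip_width: 0.0003
grasp_force: 2.2
```

>>> {"api": "drive_tool", "payload": {"deltas": [[8,0,0,0,0,0,0],[8,0,0,0,0,0,0],[7,0,0,0,0,0,0],[6,0,0,0,0,0,0],[4,0,0,0,0,0,0]]}}

```text
t: 13.55
ee_pos: [0.5426, 0.0772, 0.0347]
tool_rot: [-3.137, -0.173, 0.0]
wrist_force: [-4.0, 1.3, 2.1]
grip_width: 0.0005
grasp_force: 2.0
```

>>> {"api": "drive_tool", "payload": {"deltas": [[3,0,0,0,0,0,0],[3,0,0,0,0,0,0],[2.5,0,0,0,0,0,0],[2,0,0,0,0,0,0],[0,0,0,0,0,0,0]]}}

```text
t: 14.05
ee_pos: [0.5528, 0.078, 0.0348]
tool_rot: [3.137, 0.172, 0.0]
wrist_force: [-3.4, 1.4, -0.2]
grip_width: 0.0005
grasp_force: 1.4
```

>>> {"api": "drive_tool", "payload": {"deltas": [[1.5,0,0,0,0,0,0],[1.5,0,0,0,0,0,0],[0,0,0,0,0,0,0]]}}

```text
t: 14.35
ee_pos: [0.5536, 0.0781, 0.0348]
tool_rot: [3.136, 0.173, -0.007]
wrist_force: [-10.9, -0.1, 5.1]
grip_width: 0.0002
grasp_force: 5.1
```

At the stop. I add 1 mm, then release.

>>> {"api": "drive_tool", "payload": {"deltas": [[1,0,0,0,0,0,0],[0,0,0,0,0,0,0],[-15,0,0,0,0,0,0],[-45,0,0,0,0,0,0],[-45,0,-20,0,0,0,0]]}}

```text
t: 14.85
ee_pos: [0.4513, 0.0664, 0.0538]
tool_rot: [3.136, 0.172, -0.0]
wrist_force: [-0.1, 0.0, 1.4]
grip_width: 0.0003
grasp_force: 0.0
```

>>> {"api": "drive_tool", "payload": {"deltas": [[0,0,-45,0,0,0,0],[0,0,-45,0,0,0,0],[0,45,-20,0,0,0,0],[0,45,0,0,0,0,0],[0,45,0,0,0,0,0]]}}

```text
t: 15.35
ee_pos: [0.4688, -0.0695, 0.1669]
tool_rot: [3.134, 0.174, 0.01]
wrist_force: [-0.2, -0.1, -0.9]
grip_width: 0.0004
grasp_force: 0.0
```

>>> {"api": "drive_tool", "payload": {"deltas": [[0,45,0,0,0,0,0],[0,45,0,0,0,0,0],[0,0,0,0,0,0,0],[0,0,0,0,0,0,0],[0,0,0,0,0,0,0]]}}

```text
t: 15.85
ee_pos: [0.477, -0.1562, 0.1651]
tool_rot: [3.136, 0.173, 0.001]
wrist_force: [0.1, 0.1, -0.4]
grip_width: 0.0003
grasp_force: 0.0
```

Run:
```python
from h import *
for c in ("top","scene"):
  im=robot.get_image(c)
  px=im["pixels"]; old=cv2.imread(f"pics/{c}0.png")
  sl=(slice(190,245),slice(235,325)) if c=="top" else (slice(150,215),slice(295,350))
  d=np.abs(px[sl].astype(int)-old[sl]).max(2); print(c,"changed px",(d>50).sum())
  for n,z in (("drawer_face",.036),("well",.02),("std_green",.012),("std_blue",.012),("std_orange",.012),("jar",0),("beaker",0)):
    for r in robot.spot_point(n,c)[:3]:
      p=np.array(r["xy"])*[640,400]; print(n,round(r["confidence"],2),atz(im,p,z).round(3))
```

```text
top changed px 0
drawer_face 0.45 [0.553 0.074 0.036]
well 0.27 [0.528 0.374 0.02 ]
std_green 0.44 [ 0.679 -0.321  0.012]
std_blue 0.46 [ 0.452 -0.4    0.012]
beaker 0.95 [0.537 0.377 0.   ]
scene changed px 0
drawer_face 0.42 [0.558 0.081 0.036]
well 0.25 [0.569 0.067 0.02 ]
well 0.24 [0.561 0.082 0.02 ]
std_green 0.68 [ 0.665 -0.32   0.012]
std_blue 0.82 [ 0.552 -0.175  0.012]
std_blue 0.7 [ 0.515 -0.299  0.012]
std_blue 0.44 [ 0.457 -0.415  0.012]
std_orange 0.73 [ 0.453 -0.309  0.012]
jar 0.78 [ 0.441 -0.114  0.   ]
```

The drawer region matches the picture from before the job in both cameras, so the drawer is shut. The blue and orange standards, the jar and the beaker are where they were.

```bash
python3 -c "
from workcell import robot
print(robot.finish_job())"
```

```text
the job is handed in; nothing more can be done
None
```

The job is handed in: the green standard was set level in the recess (pin state not measured), the drawer pushed home and staying shut after release, and the blue and orange standards, jar and beaker where they were.

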